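# Turn the fusing kiln down and hold its sprung lid at the vent opening

## Robot

A 7-joint arm with a two-finger parallel gripper is mounted at the origin on the work surface. World frame = base frame: x ahead of the robot, y to its left, z up, the work surface at z = 0. Lengths are in m, angles in degrees, forces in N, time in s.
With the tool pointing down it reaches from about 0.425 to 1.025 m from the base axis. Payload 9.4 kg.
Tool frame: the origin (TCP) lies between the finger pads; the fingertips stand 22 mm ahead of it and the grasp point (between the pads) lies 3 mm ahead of it (tip_reach is the distance from the TCP to the fingertips, in m); z points along the fingers, y is the direction in which the jaws open and shut (so a half turn about z gives the same grasp; the last joint's range is limited). The gripper opens to 85 mm and grips with 20 to 120 N. Pads are 22 mm wide; open, the fingers measure 114 mm over their backs; the gripper's body (76 mm by 85 mm) begins 54 mm behind the grasp point. The pads swing forward as they close: fully open they stand 13 mm farther back than shut.
Start: joints at [72.267, 34.337, -0.143, 91.639, 0.103, 54.024, -4.572], TCP at [0.167, -0.705, 0.253] pointing down, gripper open.
Joint ranges: [-147.43, 147.43], [-19.82, 112.94], [-74.19, 73.91], [6.32, 146.72], [-59.91, 239.91], [6.04, 106.73], [-150.56, 150.56]. Speed limits (degrees/s): [127.2, 127.2, 172.46, 172.46, 180, 180, 180].

## Interface

Orientations are given as [roll, pitch, yaw] about the fixed x, y, z axes, in that order (R = Rz(yaw) Ry(pitch) Rx(roll)).
In Python, from bench import * gives the robot as it stands. The module is installed in compiled form; this text tells all that it offers.
- The arm moves only by the tool send_rows, never from a script. Its argument "plan" is a list of rows, each a list of 7 numbers: the turn, a rotation vector about the tool's x, y, z in degrees, then the shift along the tool's x, y, z in cm, then the gripper's target within -1 to 1 (fully open at 1, half-way at 0, shut at -1). A call has 1 to 5 rows; each row shifts and turns the commanded pose from where the row before left it, along the tool's axes as they then stand; what a row does not reach is not made up. A row lasts 1/10 s, in which the tool goes at most 50 mm and 8.59 degrees, less where a joint would pass 70% of its speed; a pose out of reach is approached as far as the arm can. A call with a gripper value outside its range is refused whole. The fingers move at their own pace and stop on an object; "squeeze" is the grip in N (left out, the last holds). Time passes only in rows, so rows that do not move let the fingers close. It gives the time, the measured TCP pose, the force and the opening at its end, in the units of the state.
- state(): the state, without advancing time (a new reading comes with each control period).
- capture(name): name is "side" or "top"; returns the picture (384x512x3 uint8, red, green, blue); there is no depth.
- get_calibration(name): a dict with "fx", "fy", "cx", "cy" (pixels), "R" (3x3) and "t" (3): a world point X has camera coordinates R X + t. Camera axes: x right, y down, z forward; pixel columns grow to the right and rows downward; lengths in m; the calibration is good to about 2 mm. A picture is of the moment at which its call begins. get_calibration takes no time and is no camera call.
- finish_job(): hands the job in, once; it reports no verdict.
Trained networks look in the newest picture that a camera, given by its name, has taken for a name from the list of things; names that differ only in an ending like _2 or _b are one class to them, and where a whole thing is asked for, a point or a joint stands for the part that bears it (a point fixed in the world has none). Each returns a list of dicts, best first, with "conf" (0 to 1); they miss things now and then, are a little off and sometimes report something else, mostly with a low value. They report only what shows in the picture. A call takes as long as a camera call. They do not tell look-alikes from the thing itself.
- recognise(camera, label): "pixel" ([column, row] in pixels, amid what is visible of it).
- landmark_of(camera, label): "pixel" ([column, row] in pixels: a listed point, or the origin of a listed thing).
The state is a dict: "clock": time; "joints": joint angles; "joint_vel": joint speeds; "tau": joint torques, N m; "tcp_pos": TCP position; "ee_rot": TCP orientation; "ft_force": force on the tool from outside, world axes, zero at the start; "wrist_torque": the same for the moment, N m; "gripper_width": finger opening in m.
Only numpy, scipy, OpenCV 4.12 (cv2) and the standard library are available. Lean on these libraries where they do the work, as an engineer would, in place of code of your own. Each camera call takes 0.05 s, during which the arm holds its last target.

## Task

The small glass kiln is due to be vented. First, with its lid still shut, turn the dial on the grey controller down to the orange mark; then take the kiln lid by its handle bar, raise it clearly past its balance point (beyond the red tick) without letting it swing open on to its stop, and bring it back to just below the balance point, inside the green band of its scale. Finish holding it there: keep hold of the handle and keep still, with the dial left at the mark and the jars, bottle, cup and brush around left alone.

Things in the scene. Friction and masses are not known exactly. Their poses are not given: they have to be found in the camera images.
- kiln: Small blue bench kiln, fixed: 200 mm deep (its x), 260 mm wide (its y), 90 mm high without the lid. Origin: centre of its underside, on the table. Its x axis points from the handle side to the hinge side, z up; it faces the robot more or less (yaw within 0.25 rad) and stands left or right of the middle.
- lid (a joint): Lid angle in rad: 0 shut, growing as the handle goes up, stop at 1.2. Over-centre spring: below the balance point at 0.82 rad (47 degrees) the lid falls shut if let go, above it the spring throws it open. On the white arcs beside the hinge a red tick marks the balance point, a green band, 0.60 to 0.80 rad (34 to 46 degrees), the place to hold; a black line on the lid's side edge is the pointer.
- lid_handle (a point): Middle of the lid's black round handle bar, 14 mm thick, 124 mm long along the kiln's y, on two steel stays 56 mm either side of the middle; 53 mm free between bar and lid edge. Moves with the lid; when shut it is 260 mm from the hinge line along the kiln's -x and 14 mm above it (104 mm above the table).
- lid_hinge (a point): Middle of the hinge line (along the kiln's y) of the lid, at the kiln's far top edge, 90 mm above the table; does not move. The lid is blue, 200 x 260 x 28 mm, 1.8 kg, mostly carried by the spring. Lifting it at the handle takes about 3 N when shut, ever less up to the balance point; beyond, the handle pulls up, by up to about 2 N.
- controller: Grey box 116 x 116 x 45 mm, fixed, with the dial in the middle of its top. Origin: centre of its underside; z up. Its own yaw is within 0.4 rad.
- dial (a joint): Dial angle in rad, growing clockwise seen from above, 0 to 4.7; stays where left (light friction). At 0 its white pointer line points along the controller's -x; black ticks every 0.5. The orange mark is at 2.0, good within 0.12. It starts at 2.6 to 3.3, so turning down is anticlockwise.
- dial_grip (a point): Point to grip on the dial's axis, 82 mm above the table. The dial has a black upright grip bar, 14 mm thick, 42 mm long, its top 7 mm above this point, its foot 25 mm below; the bar lies along the controller's x at 0 and turns with the dial.
- jar_orange: Bystander: orange jar with white cap, 48 mm across, 79 mm tall. Of the three jars one stands on the robot's side between kiln and controller, one far left, one far right, any colour in any place; origin under its centre.
- jar_green: Bystander: green jar with white cap, 48 mm across, 79 mm tall. Of the three jars one stands on the robot's side between kiln and controller, one far left, one far right, any colour in any place; origin under its centre.
- jar_yellow: Bystander: yellow jar with white cap, 48 mm across, 79 mm tall. Of the three jars one stands on the robot's side between kiln and controller, one far left, one far right, any colour in any place; origin under its centre.
- glue_bottle: Bystander: white bottle with orange nozzle, 52 mm across, 135 mm tall, to the left; origin under its centre.
- frit_cup: Bystander: white bowl, 68 mm across, 35 mm tall, to the right; origin under its centre.
- brush: Bystander: brush 160 mm long lying to the right; origin on the table under its middle.
There are look-alikes about, which are no part of the job. There is more than one size of the controller; the one meant has the size given above.

How it is judged (in metres and radians):
On the way, in this order (a step that is already met when the one before it is completed fails the run):
1. the dial is at the orange mark while the lid is still shut (value of joint dial between 1.88 and 2.12 rad and value of joint lid below 0.1 rad), for 0.2 s.
2. the lid is past its balance point, in the fingers (value of joint lid above 0.87 rad and contact force between the fingers and lid above 0.2 N), for 0.1 s.
At the end, for the whole second after the job is handed in: Dial within 0.12 rad of the orange mark (2.0); lid still, held by the fingers between 0.60 and 0.80 rad open, just below its balance point at 0.82, after having been raised past it (over 0.87); bystanders not moved by 30 mm or more, lid never beyond 1.17 rad (value of joint dial between 1.88 and 2.12 rad and value of joint lid between 0.6 and 0.8 rad and velocity of joint lid between -0.08 and 0.08 rad/s and contact force between the fingers and lid above 0.2 N); the arm keeps its last pose, push and grip.
It fails at once if the lid swung open on to its stop (beyond 1.17 rad) (value of joint lid above 1.17 rad).
It fails at once if a bystander was moved by 30 mm or more (distance of any of jar_orange, jar_green, jar_yellow, glue_bottle, frit_cup, brush from where it was at the start of the episode above 0.03 m).
It also fails if it takes over 51 s, if anything falls off the work surface, if the arm or the gripper's body presses on something with over 40 N, if the wrist force passes 120 N, or if a joint passes its speed limit or range.

## Working session

There is one attempt and no reset: what is moved stays moved. The work goes in short steps, Python scripts to look and compute and a tool call to move; the robot and the scene stay as the last step left them, time stands still between calls to the robot, and variables do not carry over. Pictures are saved under pics/ and viewed, and the job is handed in when it is done.

Besides the shell and the picture viewer there is one more tool, called after "Emit:" by a JSON object that holds its "name" and its "arguments". send_rows: Moves the arm, as the interface text tells. Its arguments: {"type":"object","properties":{"plan":{"type":"array"},"squeeze":{"type":"number"}},"required":["plan"]}

```bash
mkdir -p pics; ls
python3 - <<'E'
from bench import *
import cv2
for n in ("side","top"):
    im=capture(n); cv2.imwrite(f"pics/{n}0.png",im[:,:,::-1].copy())
    c=get_calibration(n); print(n,c)
    for l in ["kiln","lid_handle","lid_hinge","controller","dial_grip","dial","jar_orange","jar_green","jar_yellow","glue_bottle","frit_cup","brush"]:
        print(l,[(d["pixel"],round(d["conf"],2)) for d in landmark_of(n,l)][:3])
print(state())
E
```

```text
pics
side {'fx': 408.79777516498035, 'fy': 408.79777516498035, 'cx': 254.61549615403385, 'cy': 194.30763823317895, 'R': array([[-9.84780863e-01, -1.73800252e-01,  3.52330907e-04],
       [-1.09997423e-01,  6.21691417e-01, -7.75500064e-01],
       [ 1.34563065e-01, -7.63736378e-01, -6.31347390e-01]]), 't': array([0.57077844, 0.15332517, 1.27989179])}
kiln [([218.7, 249.8], 0.79), ([193.4, 326.7], 0.73)]
lid_handle [([269.5, 243.8], 0.88)]
lid_hinge [([188.1, 223.8], 0.82)]
controller [([312.9, 188.0], 0.75), ([208.2, 175.1], 0.63), ([251.9, 191.1], 0.59)]
dial_grip [([313.2, 157.9], 0.83), ([248.7, 175.1], 0.61), ([210.6, 166.5], 0.5)]Traceback (most recent call last):
  File "<stdin>", line 7, in <module>
ValueError: it knows: brush, controller, dial_grip, frit_cup, glue_bottle, jar_green, jar_orange, jar_yellow, kiln, lid_handle, lid_hinge
```

```bash
cat > h.py <<'E'
from bench import *
import numpy as np, cv2
def ray(n,px):
    c=get_calibration(n); R=np.array(c["R"]);t=np.array(c["t"])
    d=R.T@np.array([(px[0]-c["cx"])/c["fx"],(px[1]-c["cy"])/c["fy"],1.0]); o=-R.T@t
    return o,d
def atz(n,px,z):
    o,d=ray(n,px); return o+d*(z-o[2])/d[2]
def proj(n,X):
    c=get_calibration(n); p=np.array(c["R"])@np.array(X)+c["t"]; return np.array([c["fx"]*p[0]/p[2]+c["cx"],c["fy"]*p[1]/p[2]+c["cy"]])
E
python3 - <<'E'
from h import *
H=dict(kiln=0,lid_handle=.104,lid_hinge=.09,controller=0,dial_grip=.082,jar_orange=0,jar_green=0,jar_yellow=0,glue_bottle=0,frit_cup=0,brush=0)
for n in ("side","top"):
    im=capture(n); cv2.imwrite(f"pics/{n}0.png",cv2.resize(im[:,:,::-1],(800,600)))
    for l,z in H.items():
        print(n,l,[(d["pixel"],round(d["conf"],2),atz(n,d["pixel"],z).round(3).tolist()) for d in landmark_of(n,l)][:4])
print(state())
E
```

```text
side kiln [([222.0, 249.5], 0.66, [0.656, 0.143, 0.0]), ([250.9, 191.1], 0.33, [0.621, -0.156, 0.0])]
side lid_handle [([270.1, 241.8], 0.65, [0.503, 0.185, 0.104])]
side lid_hinge [([189.5, 223.2], 0.57, [0.753, 0.137, 0.09])]
side controller [([312.4, 185.9], 0.73, [0.403, -0.225, 0.0]), ([250.6, 190.7], 0.7, [0.622, -0.158, 0.0]), ([208.5, 178.3], 0.64, [0.792, -0.204, -0.0])]
side dial_grip [([247.5, 172.7], 0.7, [0.632, -0.154, 0.082]), ([314.9, 159.4], 0.6, [0.405, -0.278, 0.082]), ([270.4, 343.2], 0.55, [0.459, 0.478, 0.082]), ([209.5, 163.5], 0.37, [0.778, -0.185, 0.082])]
side jar_orange [([257.8, 148.3], 0.56, [0.644, -0.441, 0.0])]
side jar_green [([315.2, 226.6], 0.58, [0.38, -0.009, 0.0])]
side jar_yellow [([198.7, 328.8], 0.91, [0.65, 0.422, 0.0]), ([189.6, 221.2], 0.55, [0.792, 0.037, 0.0]), ([311.5, 229.2], 0.33, [0.391, 0.005, 0.0])]
side glue_bottle [([272.3, 340.9], 0.62, [0.46, 0.423, -0.0]), ([313.2, 230.2], 0.53, [0.385, 0.009, 0.0])]
side frit_cup [([305.9, 145.0], 0.63, [0.449, -0.502, 0.0])]
side brush [([328.8, 155.9], 0.77, [0.351, -0.435, 0.0])]
top kiln [
[... 869 characters left out ...]
 -0.426, 0.0])]
{'clock': 1.5, 'joints': array([72.26692939, 34.33888729, -0.14471955, 91.63978159,  0.10192663,
       54.02495524, -4.57276533]), 'joint_vel': array([ 0.07679164,  0.06780893,  0.01193389, -0.15523675,  0.03441551,
        0.06424894, -0.03094586]), 'tau': array([-2.86774075e-04, -7.76207328e+01,  1.56354569e+00, -2.58375156e+01,
        1.23403652e-02,  2.25733034e-03,  7.57554403e-06]), 'tcp_pos': array([ 0.16726985, -0.70542426,  0.2532494 ]), 'ee_rot': array([-1.79996582e+02,  1.12457021e-03,  1.33396827e+01]), 'ft_force': array([-0.20420963,  0.51871   , -0.42345644]), 'wrist_torque': array([-0.01473397, -0.0484201 ,  0.01558706]), 'gripper_width': 0.08515175164108381}
```

View pics/side0.png

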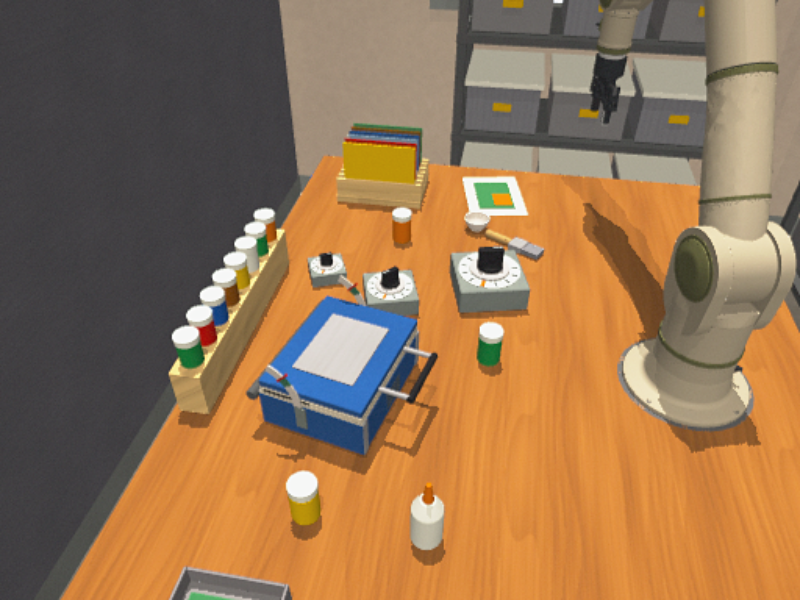

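View pics/top0.png

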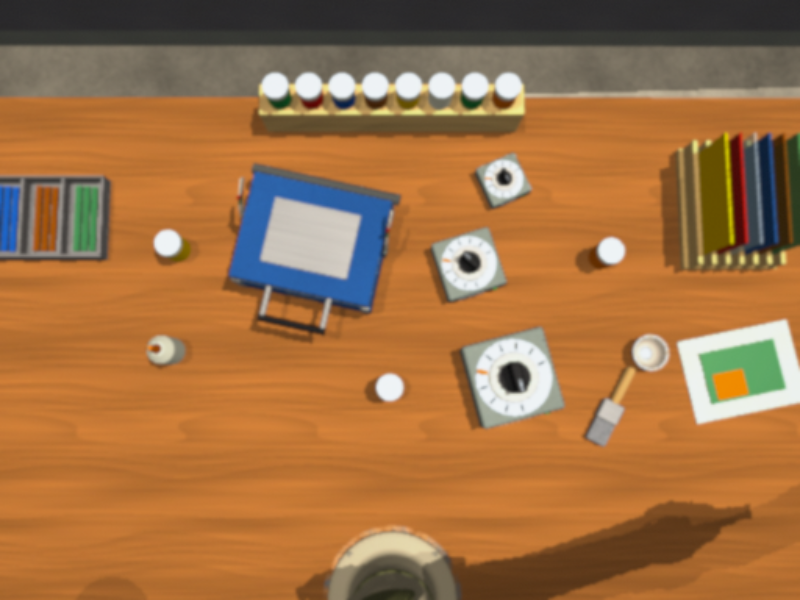

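Run:
```python
from h import *
im=capture("top")[:,:,::-1]
def crop(n,im,x0,y0,w,h,s): cv2.imwrite(n,cv2.resize(np.ascontiguousarray(im[y0:y0+h,x0:x0+w]),None,fx=s,fy=s,interpolation=cv2.INTER_CUBIC))
crop("pics/c1.png",im,285,200,85,80,7)
crop("pics/c2.png",im,140,95,125,125,5)
s=capture("side")[:,:,::-1]
crop("pics/c3.png",s,150,180,140,115,5)
k=.64
for nm,cs in dict(near=[(462,348),(543,328),(563,406),(482,428)],mid=[(431,245),(489,228),(507,285),(448,301)],far=[(475,166),(516,154),(531,188),(489,208)]).items():
    P=[atz("top",(a*k,b*k),.045) for a,b in cs]
    print(nm,[round(np.linalg.norm(P[i]-P[i-1]),3) for i in range(4)],np.mean(P,0).round(3))
print(get_calibration("top"))
```

```text
near [np.float64(0.153), np.float64(0.159), np.float64(0.15), np.float64(0.158)] [ 0.408 -0.228  0.045]
mid [np.float64(0.113), np.float64(0.117), np.float64(0.115), np.float64(0.117)] [ 0.622 -0.149  0.045]
far [np.float64(0.087), np.float64(0.084), np.float64(0.073), np.float64(0.091)] [ 0.79  -0.217  0.045]
{'fx': 475.38925788661595, 'fy': 475.38925788661595, 'cx': 251.69007370689837, 'cy': 190.66357720529905, 'R': array([[-0.00165138, -0.99999074,  0.0039731 ],
       [-0.99342188,  0.00118558, -0.11450577],
       [ 0.1145    , -0.00413605, -0.99341464]]), 't': array([-0.00377368,  0.55992272,  1.3937632 ])}
```

View pics/c1.png

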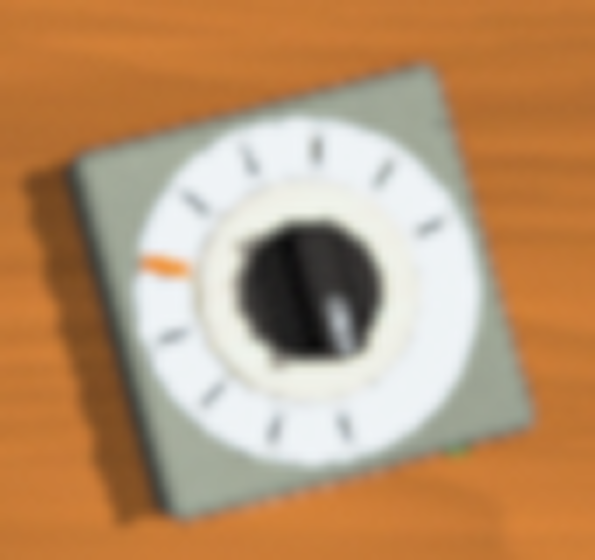

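View pics/c2.png

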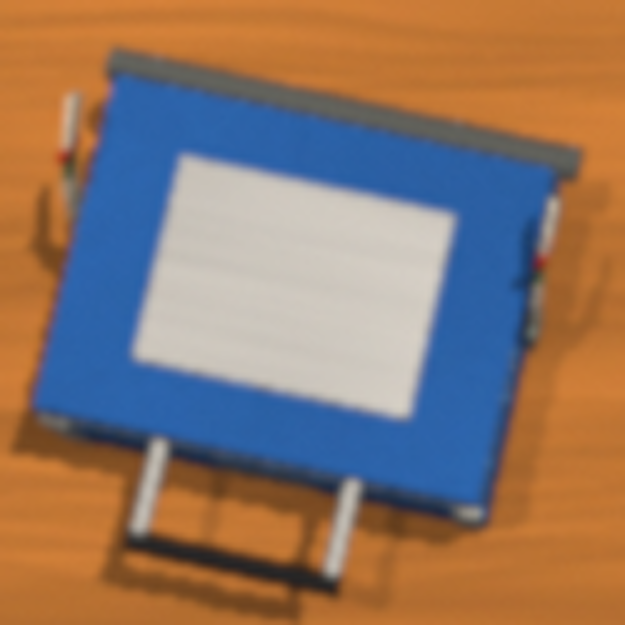

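View pics/c3.png

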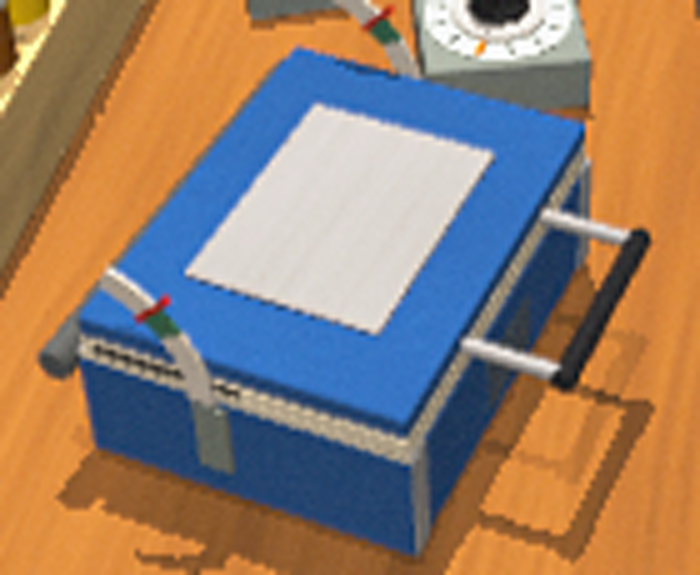

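Run:
```python
from h import *
im=capture("top")[:,:,::-1]
def crop(n,im,x0,y0,w,h,s): cv2.imwrite(n,cv2.resize(np.ascontiguousarray(im[y0:y0+h,x0:x0+w]),None,fx=s,fy=s,interpolation=cv2.INTER_CUBIC))
crop("pics/d1.png",im,270,140,60,60,10)
s=capture("side")[:,:,::-1]
crop("pics/d2.png",s,225,160,55,50,12)
a=atz("top",(166,203.2),.104);b=atz("top",(207.6,212.4),.104);print("handle",a,b,np.linalg.norm(a-b),(a+b)/2,np.degrees(np.arctan2(*(b-a)[:2])))
E=[(105,50),(580,150)]
# side handle ends in c3: 
a=atz("side",(150+638/5,180+238/5),.104);b=atz("side",(150+567/5,180+380/5),.104);print("handle",a,b,np.linalg.norm(a-b),(a+b)/2)
# lid top corners top z=.118
P=[atz("top",(140+x/5,95+y/5),.118) for x,y in [(35,408),(485,505),(558,172),(112,72)]]
print([p.round(3) for p in P])
d=P[1]-P[0]; print(np.degrees(np.arctan2(d[0],-d[1])),np.linalg.norm(d)); d=P[2]-P[1]; print(np.degrees(np.arctan2(d[1],d[0])),np.linalg.norm(d)); print(np.mean(P,0))
```

```text
handle [0.51612988 0.23887009 0.104     ] [0.48983405 0.12067003 0.104     ] 0.12108974411346896 [0.50298196 0.17977006 0.104     ] -167.4577278755115
handle [0.48993982 0.12498319 0.104     ] [0.51315441 0.24076992 0.104     ] 0.11809099357619479 [0.50154712 0.18287656 0.104     ]
[array([0.59 , 0.291, 0.118]), array([0.535, 0.037, 0.118]), array([ 0.726, -0.004,  0.118]), array([0.785, 0.252, 0.118])]
-12.291381602295097 0.2602826136296216
-12.199848657607555 0.19587863320669008
[0.65925531 0.14405562 0.118     ]
```

View pics/d1.png

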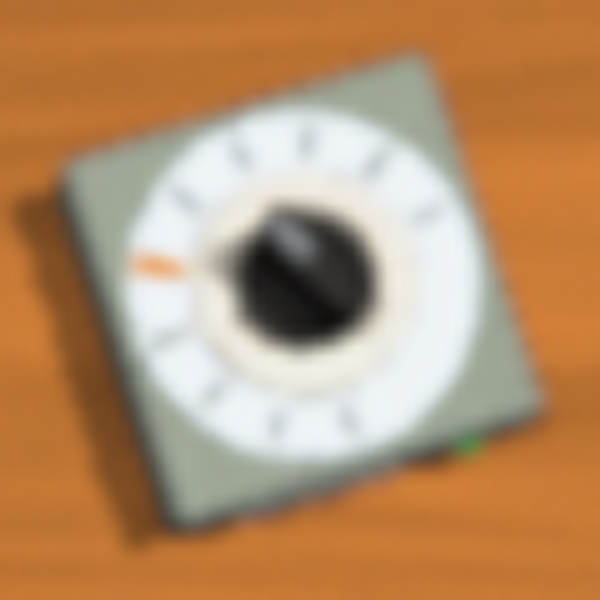

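View pics/d2.png

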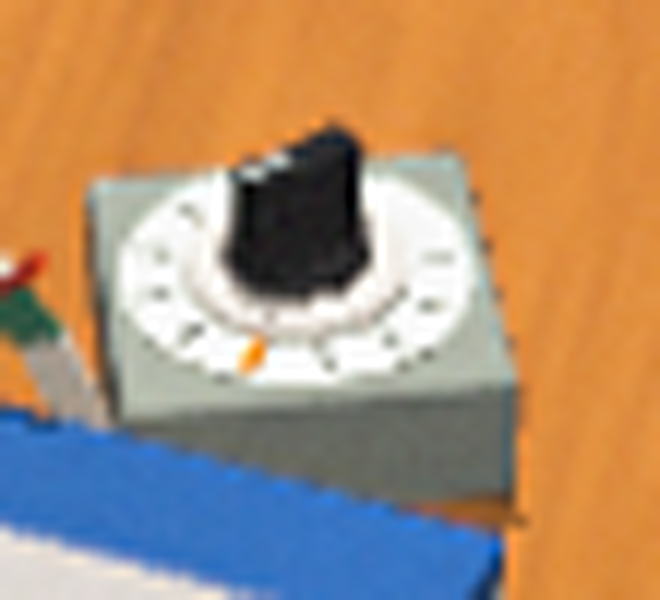

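Emit:
{"name": "send_rows", "arguments": {"plan": [[0,0,0,3.81,-2.9,0,0.5],[0,0,0,3.81,-2.9,0,0.5],[0,0,0,3.81,-2.9,0,0.5],[0,0,0,3.81,-2.9,0,0.5],[0,0,0,3.81,-2.9,0,0.5]], "squeeze": 40}}

```text
clock: 2.2
tcp_pos: [0.3201, -0.5189, 0.2534]
ee_rot: [180.0, -0.0, 13.3]
ft_force: [0.4, -0.5, 0.5]
gripper_width: 0.0639
```

Emit:
{"name": "send_rows", "arguments": {"plan": [[0,0,0,3.81,-2.9,0,0.5],[0,0,0,3.81,-2.9,0,0.5],[0,0,0,3.81,-2.9,0,0.5],[0,0,0,3.81,-2.9,0,0.5],[0,0,0,3.81,-2.9,0,0.5]]}}

```text
clock: 2.7
tcp_pos: [0.4722, -0.3338, 0.2536]
ee_rot: [180.0, -0.0, 13.3]
ft_force: [1.2, -0.8, -0.1]
gripper_width: 0.0641
```

Emit:
{"name": "send_rows", "arguments": {"plan": [[0,0,0,3.81,-2.9,0,0.5],[0,0,0,3.81,-2.9,0,0.5],[0,0,0,3.81,-2.9,0,0.5],[0,0,0,3.81,-2.9,0,0.5],[0,0,0,3.81,-2.9,0,0.5]]}}

```text
clock: 3.2
tcp_pos: [0.6241, -0.1487, 0.2535]
ee_rot: [180.0, -0.0, 13.3]
ft_force: [0.4, -0.4, 1.0]
gripper_width: 0.0644
```

Emit:
{"name": "send_rows", "arguments": {"plan": [[0,0,-6.6,0,0,1.5,0.5],[0,0,-6.6,0,0,1.5,0.5],[0,0,-6.6,0,0,1.5,0.5],[0,0,-6.6,0,0,1.5,0.5],[0,0,0,0,0,0,0.5]]}}

```text
clock: 3.7
tcp_pos: [0.6219, -0.1503, 0.1914]
ee_rot: [-179.8, 0.1, 39.8]
ft_force: [0.5, 0.3, -0.1]
gripper_width: 0.0637
```

Emit:
{"name": "send_rows", "arguments": {"plan": [[0,0,0,0,0,2.5,0.5],[0,0,0,0,0,2.5,0.5],[0,0,0,0,0,1.5,0.5],[0,0,0,0,0,1,0.5],[0,0,0,0,0,0,0.5]]}}

```text
clock: 4.2
tcp_pos: [0.6227, -0.1502, 0.1175]
ee_rot: [-179.9, 0.1, 39.7]
ft_force: [-0.3, -0.1, 0.5]
gripper_width: 0.0637
```

Run:
```python
from h import *
def crop(n,im,x0,y0,w,h,s): cv2.imwrite(n,cv2.resize(np.ascontiguousarray(im[y0:y0+h,x0:x0+w]),None,fx=s,fy=s,interpolation=cv2.INTER_CUBIC))
s=capture("side")[:,:,::-1]
crop("pics/e2.png",s,200,110,100,100,6)
```

```text
(no output)
```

View pics/e2.png

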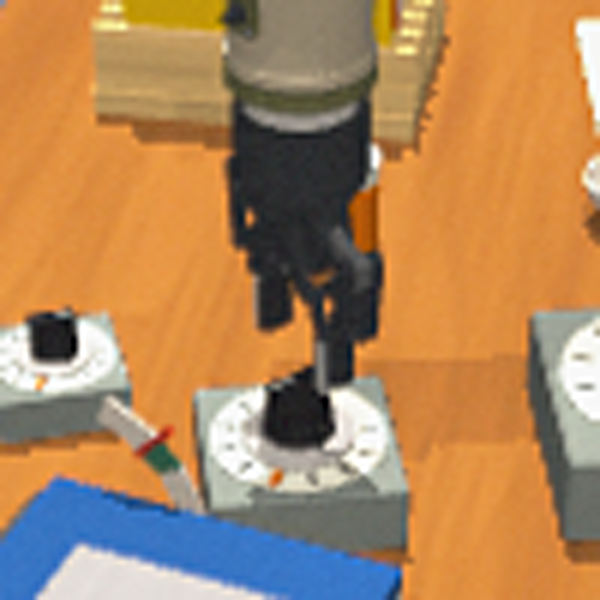

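The open gripper is straddling the mid-sized dial, with fingertips at about (268,310) and (335,370) in the crop and the bar between them. I'll go down and close.

Emit:
{"name": "send_rows", "arguments": {"plan": [[0,0,0,0,0,1.5,0.5],[0,0,0,0,0,1.5,0.5],[0,0,0,0,0,0,0.5],[0,0,0,0,0,0,-1],[0,0,0,0,0,0,-1]], "squeeze": 30}}

```text
clock: 4.75
tcp_pos: [0.6231, -0.1503, 0.0884]
ee_rot: [180.0, -0.0, 39.7]
ft_force: [-0.3, 0.2, -0.2]
gripper_width: 0.0361
```

Emit:
{"name": "send_rows", "arguments": {"plan": [[0,0,0,0,0,0,-1],[0,0,0,0,0,0,-1],[0,0,0,0,0,0,-1]]}}

```text
clock: 5.05
tcp_pos: [0.6231, -0.1499, 0.0888]
ee_rot: [180.0, -0.0, 39.8]
ft_force: [-1.1, 3.0, 4.6]
gripper_width: 0.013
```

Run:
```python
from h import *
s=state();print(s["wrist_torque"],s["ft_force"],s["ee_rot"],s["joints"],s["gripper_width"])
```

```text
[ 0.47563864  0.23283483 -0.01489713] [-1.11833511  3.01513629  4.63222228] [ 1.79998366e+02 -2.75141340e-02  3.97624652e+01] [ 13.51737999  40.41767565  -7.74923715 109.54138683   9.83600959
  30.65108701 -51.11672058] 0.013013645942140656
```

Emit:
{"name": "send_rows", "arguments": {"plan": [[0,0,-5,0,0,0,-1],[0,0,-7,0,0,0,-1],[0,0,-7,0,0,0,-1],[0,0,-7,0,0,0,-1],[0,0,-7,0,0,0,-1]]}}

```text
clock: 5.55
tcp_pos: [0.6245, -0.1508, 0.0888]
ee_rot: [179.8, -0.0, 73.0]
ft_force: [4.2, -0.3, -2.0]
gripper_width: 0.0131
```

Emit:
{"name": "send_rows", "arguments": {"plan": [[0,0,-6,0,0,0,-1],[0,0,-4.5,0,0,0,-1],[0,0,0,0,0,0,-1],[0,0,0,0,0,0,-1],[0,0,0,0,0,0,-1]]}}

```text
clock: 6.05
tcp_pos: [0.6251, -0.1509, 0.0888]
ee_rot: [179.7, -0.0, 83.2]
ft_force: [5.4, -0.3, -1.5]
gripper_width: 0.0133
```

Emit:
{"name": "send_rows", "arguments": {"plan": [[0,0,0,0,0,0,0.3],[0,0,0,0,0,0,0.3],[0,0,0,0,0,-2,0.3],[0,0,0,0,0,-4,0.3],[0,0,0,0,0,-4,0.3]]}}

```text
clock: 6.55
tcp_pos: [0.6221, -0.1502, 0.1886]
ee_rot: [-179.8, -0.0, 83.3]
ft_force: [0.0, -0.6, -0.4]
gripper_width: 0.0556
```

Emit:
{"name": "send_rows", "arguments": {"plan": [[0,0,0,-1,-4.5,-1.5,0.3],[0,0,0,3,-3.8,-0.5,0.3],[0,0,0,4.8,-1,0,0.3],[0,0,0,4.8,-1,0,0.3],[0,0,0,4.8,-1,0,0.3]]}}

```text
clock: 7.05
tcp_pos: [0.5293, 0.0269, 0.2086]
ee_rot: [180.0, 0.0, 83.2]
ft_force: [1.4, 0.2, 0.4]
gripper_width: 0.0558
```

Run:
```python
from h import *
def crop(n,im,x0,y0,w,h,s): cv2.imwrite(n,cv2.resize(np.ascontiguousarray(im[y0:y0+h,x0:x0+w]),None,fx=s,fy=s,interpolation=cv2.INTER_CUBIC))
s=capture("side")[:,:,::-1];t=capture("top")[:,:,::-1]
crop("pics/f2.png",s,225,160,55,50,12)
crop("pics/f1.png",t,270,140,60,60,10)
print(state()["joints"])
```

```text
[  8.92635299  26.3185788  -25.63439542 118.55231181  17.62122468
  38.64591111 -34.46346495]
```

View pics/f2.png

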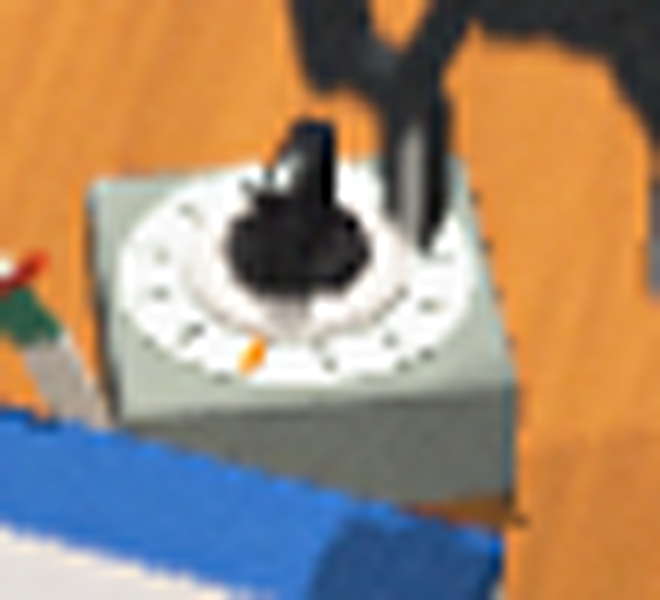

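View pics/f1.png

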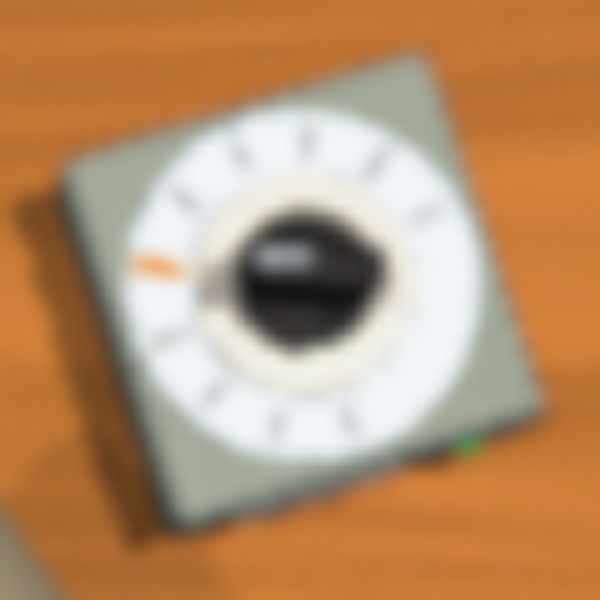

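```bash
cat > dial.py <<'E'
from h import *
def overlay(cam,name,out,x0,y0,w,h,s,yaw=17.8,c=(.6225,-.150)):
    im=capture(cam)[:,:,::-1]
    base=cv2.resize(np.ascontiguousarray(im[y0:y0+h,x0:x0+w]),None,fx=s,fy=s,interpolation=cv2.INTER_CUBIC)
    o=base.copy()
    for a,col in ((1.8,(0,0,255)),(2.0,(0,255,0)),(2.2,(255,0,0))):
        th=np.radians(yaw)+np.pi-a; d=np.array([np.cos(th),np.sin(th)])
        P=[]
        for r,z in ((-.021,.089),(.021,.089)):
            p=proj(cam,[c[0]+r*d[0],c[1]+r*d[1],z]); P.append(tuple(int(round(v)) for v in ((p[0]-x0+.5)*s,(p[1]-y0+.5)*s)))
        cv2.line(o,P[0],P[1],col,1)
    cv2.imwrite(out,np.hstack([base,o]))
    return im
E
python3 - <<'E'
from dial import *
im=overlay("top","",  "pics/g1.png",288,155,25,25,16)
g=im.mean(2)
print(g[160:174,291:312].astype(int))
overlay("side","","pics/g2.png",240,165,22,24,18)
E
```

```text
[[234 232 232 234 233 229 221 205 189 186 194 205 218 227 232 235 237 239
  241 242 238]
 [230 231 234 233 223 196 165 142 122 117 126 141 164 194 220 231 235 236
  238 236 227]
 [231 234 233 223 184 136  97  75  65  62  67  78 100 136 178 215 230 234
  236 236 229]
 [232 233 223 184 130  86  63  54  53  50  46  47  57  80 122 171 210 228
  235 237 238]
 [231 224 189 136 103 103 105 104 100  89  65  47  43  50  71 112 156 198
  227 236 240]
 [220 199 150 100 102 134 146 141 138 119  85  56  47  45  49  64 100 158
  218 233 237]
 [189 164 118  72  80 111 122 119 116 102  76  55  51  50  48  49  71 138
  208 232 236]
 [165 145 102  55  45  60  67  66  65  60  52  48  49  48  49  48  70 133
  202 230 237]
 [157 142 101  51  24  25  27  27  29  30  29  32  34  35  36  47  86 147
  204 230 237]
 [160 147 109  60  29  23  22  21  21  21  20  21  20  21  27  60 117 174
  214 230 236]
 [184 172 132  80  44  35  33  35  34  33  32  28  26  29  43  92 154 202
  224 231 236]
 [220 211 169 111  67  49  46  47  48  47  45  40  37  46  74 132 191 225
  232 234 237]
 [231 228 201 156 109  71  53  52  53  52  49  49  54  75 120 177 221 235
  237 237 240]
 [227 230 227 208 168 117  80  62  57  59  65  73  95 135 177 218 234 237
  237 240 242]]
```

View pics/g1.png

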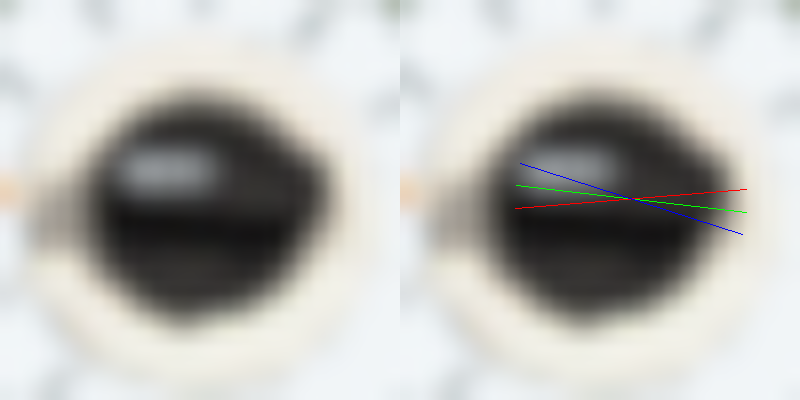

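View pics/g2.png

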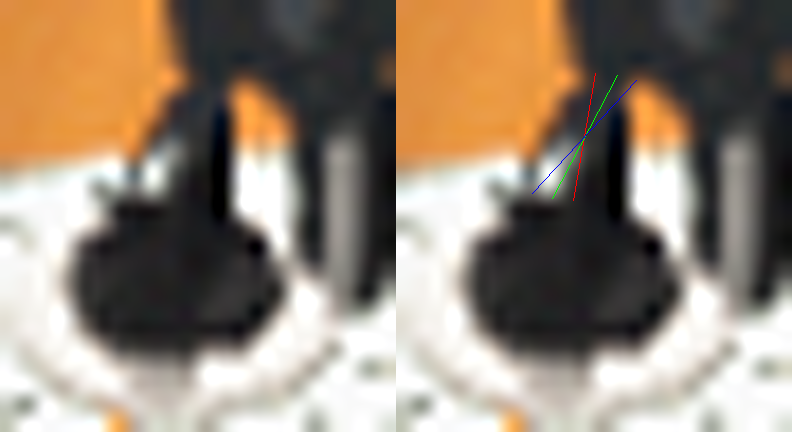

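Emit:
{"name": "send_rows", "arguments": {"plan": [[0,0,0,4,-2,0,0.3],[0,0,0,4,-2,0,0.3],[0,0,0,4,-2,0,0.3],[0,0,0,0,0,0,0.3]]}}

```text
clock: 7.65
tcp_pos: [0.4831, 0.1563, 0.2086]
ee_rot: [-180.0, -0.1, 83.6]
ft_force: [1.0, -0.0, 0.7]
gripper_width: 0.0557
```

Run:
```python
from dial import *
print(atz("top",(299.9,167.8),.047))
for c in ((.6225,-.150),(.6265,-.150)): print(c,proj("top",[*c,.047]),proj("top",[*c,.089]),proj("side",[*c,.047]))
overlay("side","","pics/h2.png",238,162,32,34,12,c=(.6265,-.15))
overlay("top","","pics/h1.png",285,152,30,30,13,c=(.6265,-.15))
```

```text
[ 0.62675535 -0.14857192  0.047     ]
(0.6225, -0.15) [300.39714506 169.20794631] [301.93031606 166.89792727] [250.05464226 181.65026914]
(0.6265, -0.15) [300.37921668 167.88401688] [301.91133505 165.5346709 ] [248.94507823 181.53084603]
```

View pics/h2.png

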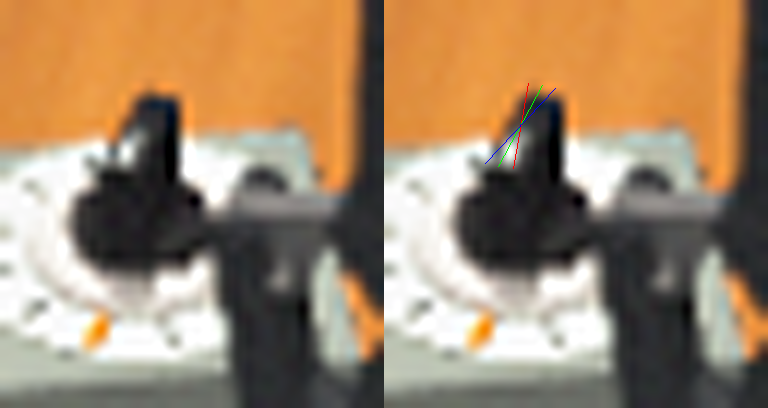

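View pics/h1.png

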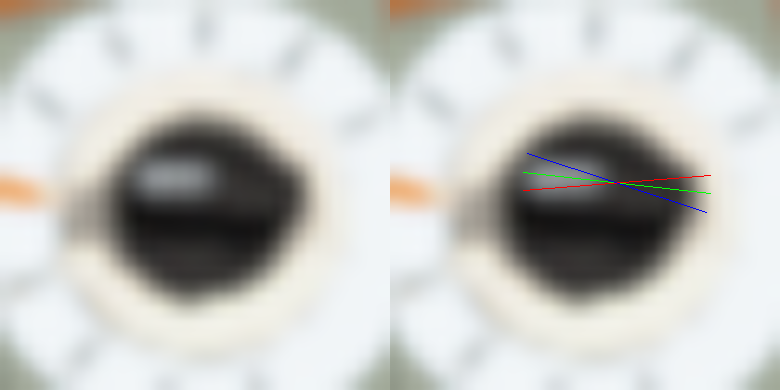

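```bash
cat > fit.py <<'E'
from h import *
from scipy.optimize import least_squares
im=capture("top"); g=im.mean(2)
x0,y0,w,h=288,156,26,24; S=8
crop=g[y0:y0+h,x0:x0+w]
def P(pts): return np.array([(proj("top",p)-[x0,y0]+.5)*S*16 for p in pts]).round().astype(np.int32)
yaw=np.radians(17.8)
def render(q):
    cx,cy,a,rd,zd,l0,l1,lw,bg,disc,top,line,sd,se,bl=q
    I=np.full((h*S,w*S),bg,np.float32)
    th=yaw+np.pi-a; d=np.array([np.cos(th),np.sin(th)]); n=np.array([-d[1],d[0]])
    def pt(u,v,z): return [cx+u*d[0]+v*n[0],cy+u*d[1]+v*n[1],z]
    def poly(p,c): cv2.fillPoly(I,[cv2.convexHull(P(p))],float(c),cv2.LINE_8,4)
    t=np.linspace(0,2*np.pi,40,endpoint=False)
    ring=lambda z:[[cx+rd*np.cos(k),cy+rd*np.sin(k),z] for k in t]
    poly(ring(.048)+ring(zd),disc*0.7); poly(ring(zd),disc)
    L,T,zt=.021,.007,.089
    for s in (1,-1):
        if s*d[0]<0: poly([pt(s*L,-T,zd),pt(s*L,T,zd),pt(s*L,T,zt),pt(s*L,-T,zt)],se)
        if s*n[0]<0: poly([pt(-L,s*T,zd),pt(L,s*T,zd),pt(L,s*T,zt),pt(-L,s*T,zt)],sd)
    poly([pt(-L,-T,zt),pt(L,-T,zt),pt(L,T,zt),pt(-L,T,zt)],top)
    poly([pt(l0,-lw,zt),pt(l1,-lw,zt),pt(l1,lw,zt),pt(l0,lw,zt)],line)
    I=cv2.GaussianBlur(I,(0,0),max(bl,.1)*S)
    return cv2.resize(I,(w,h),interpolation=cv2.INTER_AREA)
yy,xx=np.mgrid[:h,:w]; m=((xx+x0-300.5)**2+(yy+y0-167)**2)<9.5**2
def res(q): return ((render(q)-crop)*m).ravel()
best=None
for a0 in (1.8,1.95,2.1,2.6,2.8,3.0):
    q=np.array([.6267,-.149,a0,.019,.057,.002,.018,.0015,232,48,50,200,20,20,.8])
    st=np.array([.001,.001,.03,.001,.002,.002,.002,.0005,10,10,10,30,10,10,.2])
    for rep in range(2):
        r=least_squares(lambda z:res(q+z*st),np.zeros(15),diff_step=.25,x_scale=1.0,max_nfev=40); q=q+r.x*st
    print(a0,r.cost,q.round(4).tolist())
    if best is None or r.cost<best[0]: best=(r.cost,q)
q=best[1].copy()
# profile over angle
for a in np.arange(q[2]-.2,q[2]+.21,.05):
    f=[i for i in range(15) if i!=2]
    def F(z):
        p=q.copy();p[f]+=z*st[f];p[2]=a;return res(p)
    print(round(a,3),least_squares(F,np.zeros(14),diff_step=.25,max_nfev=25).cost)
E
python3 fit.py
```

```text
Traceback (most recent call last):
  File "fit.py", line 32, in <module>
    r=least_squares(lambda z:res(q+z*st),np.zeros(15),diff_step=.25,x_scale=1.0,max_nfev=40); q=q+r.x*st
  File "fit.py", line 32, in <lambda>
    r=least_squares(lambda z:res(q+z*st),np.zeros(15),diff_step=.25,x_scale=1.0,max_nfev=40); q=q+r.x*st
                             ~~~^^^^^^^^
  File "fit.py", line 26, in res
    def res(q): return ((render(q)-crop)*m).ravel()
                         ~~~~~~^^^
  File "fit.py", line 16, in render
    poly(ring(.048)+ring(zd),disc*0.7); poly(ring(zd),disc)
    ~~~~^^^^^^^^^^^^^^^^^^^^^^^^^^^^^^
  File "fit.py", line 13, in poly
    def poly(p,c): cv2.fillPoly(I,[cv2.convexHull(P(p))],float(c),cv2.LINE_8,4)
                                                  ~^^^
  File "fit.py", line 6, in P
    def P(pts): return np.array([(proj("top",p)-[x0,y0]+.5)*S*16 for p in pts]).round().astype(np.int32)
                                  ~~~~^^^^^^^^^
  File "h.py", line 10, in proj
    c=get_calibration(n); p=np.array(c["R"])@np.array(X)+c["t"]; return np.array([c["fx"]*p[0]/p[2]+c["cx"],c["fy"]*p[1]/p[2]+c["cy"]])
ValueError: time passes only in moves, steps and waits
```

```bash
sed -i 's/^import numpy as np, cv2/import numpy as np, cv2, functools\nfrom bench import get_calibration as _gc\nget_calibration=functools.lru_cache(None)(_gc)/' h.py
sed -i 's/res(q+z\*st),np.zeros(15),diff_step=.25/res(q+(z-10)*st),np.full(15,10.),diff_step=.03/; s/q=q+r.x\*st/q=q+(r.x-10)*st/; s/p\[f\]+=z\*st\[f\]/p[f]+=(z-10)*st[f]/; s/np.zeros(14),diff_step=.25/np.full(14,10.),diff_step=.03/' fit.py
time timeout 500 python3 fit.py
```

```text
1.8 12231.592139254535 [0.6268, -0.1471, 2.0089, 0.0208, 0.0553, 0.0016, 0.0176, 0.001, 245.9037, 48.4828, 49.3707, 395.2361, 4.8543, 75.4707, 1.055]
1.95 12323.698056786961 [0.6264, -0.1469, 1.9973, 0.0205, 0.0595, 0.0014, 0.0165, 0.0012, 243.7688, 48.0285, 47.5575, 359.9747, -1.8441, 47.2111, 1.0558]
2.1 12436.59932537837 [0.6265, -0.147, 2.0211, 0.0205, 0.0573, 0.0013, 0.0174, 0.0032, 241.7712, 48.4421, 46.6225, 178.6542, 2.1157, 131.5276, 1.0083]
2.6 55840.75493880529 [0.6264, -0.1473, 2.5159, 0.0206, 0.063, -0.0037, 0.0208, 0.0052, 260.6151, 18.1479, -2.4617, 124.6073, 72.603, 39.3629, 1.5159]
2.8 69533.22173826641 [0.6255, -0.1468, 2.7056, 0.0198, 0.072, -0.0029, 0.0291, -0.0008, 257.3154, 14.194, -1.3507, 523.5374, 139.8958, 129.8107, 1.5976]
3.0 73099.02832200106 [0.6269, -0.1486, 2.9289, 0.0226, 0.0534, 0.0018, 0.0648, -0.0009, 285.8434, 4.6691, 15.5225, 422.6751, 118.4833, 156.5149, 1.7789]
1.809 26986.304536674907
1.859 23485.170552527212
1.909 16210.82281985346
1.959 13302.381570239619
2.009 12045.920312331456
2.059 14094.789060568677
2.109 16513.419348147392
2.159 21127.216225518787
2.209 27632.144002459485
real	0m31.403s
user	0m20.409s
sys	0m0.215s
```

Emit:
{"name": "send_rows", "arguments": {"plan": [[0,0,5.4,0,0,0,0.3],[0,0,0,2.8,-4.1,0,0.3],[-7.5,0,0,0,0,0,0.3],[-7.5,0,0,0,0,0,0.3],[0,0,0,0,0,0,0.3]]}}

```text
clock: 8.35
tcp_pos: [0.4491, 0.1878, 0.2076]
ee_rot: [166.2, 0.3, 78.0]
ft_force: [-0.6, 0.5, -0.7]
gripper_width: 0.0553
```

Run:
```python
from h import *
from scipy.spatial.transform import Rotation as R
s=state();print(s["joints"].round(1),s["tcp_pos"].round(4),s["ee_rot"].round(1)); print(R.from_euler("xyz",s["ee_rot"],degrees=True).as_matrix().round(3))
```

```text
[-28.3  19.9  -9.9 131.7  36.2  24.1 -82. ] [0.4491 0.1878 0.2076] [166.2   0.3  78. ]
[[ 0.208  0.95   0.231]
 [ 0.978 -0.2   -0.055]
 [-0.006  0.238 -0.971]]
```

Emit:
{"name": "send_rows", "arguments": {"plan": [[0,0,0,0.36,1.7,2.0,0.3],[-5,0,0,0,0,0,0.3],[0,0,0,0,0,2,0.3],[0,0,0,0,0,2,0.3],[0,0,0,0,0,0,0.3]]}}

```text
clock: 8.85
tcp_pos: [0.4868, 0.1803, 0.1522]
ee_rot: [161.9, 0.5, 77.5]
ft_force: [0.0, -0.4, 0.4]
gripper_width: 0.0554
```

```bash
cat > gp.py <<'E'
from h import *
from scipy.spatial.transform import Rotation as R
import sys
s=state();print(s["joints"].round(1),s["tcp_pos"].round(4),s["ee_rot"].round(1),s["ft_force"].round(1)); M=R.from_euler("xyz",s["ee_rot"],degrees=True).as_matrix();print(M.round(3))
hd=np.array([.5025,.180,.104]); print("handle in tool (cm)",(M.T@(hd-s["tcp_pos"])*100).round(2), "tilt",np.degrees(np.arcsin(M[2,1])))
def crop(n,im,x0,y0,w,h,s): cv2.imwrite(n,cv2.resize(np.ascontiguousarray(im[y0:y0+h,x0:x0+w]),None,fx=s,fy=s,interpolation=cv2.INTER_CUBIC))
k=sys.argv[1]
crop(f"pics/{k}s.png",capture("side")[:,:,::-1],170,130,170,160,4)
crop(f"pics/{k}t.png",capture("top")[:,:,::-1],140,90,150,140,4)
E
python3 gp.py p1
```

```text
[ -40.2   27.4    7.8  134.    56.8   11.7 -101.2] [0.4868 0.1803 0.1522] [161.9   0.5  77.5] [ 0.  -0.4  0.4]
[[ 0.217  0.929  0.302]
 [ 0.976 -0.203 -0.076]
 [-0.009  0.311 -0.95 ]]
handle in tool (cm) [ 0.35 -0.04  5.06] tilt 18.112665252011244
```

View pics/p1s.png

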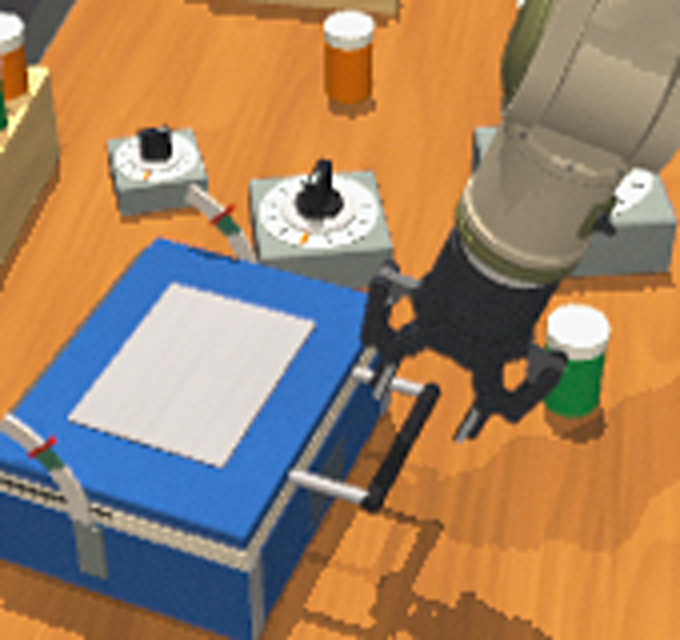

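View pics/p1t.png

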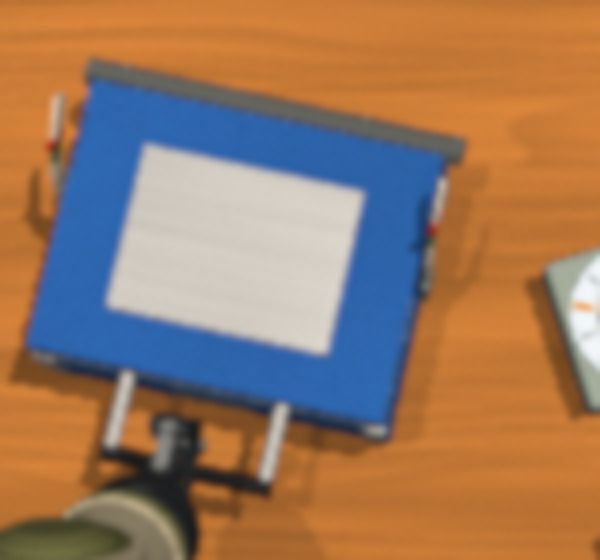

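Emit:
{"name": "send_rows", "arguments": {"plan": [[3,0,0,0.3,0,0,0.3],[0,0,0,0,0,1.5,0.3],[0,0,0,0,0,1.5,0.3],[0,0,0,0,0,0,0.3]]}}

```text
clock: 9.35
tcp_pos: [0.4944, 0.1824, 0.1249]
ee_rot: [164.8, 0.3, 77.5]
ft_force: [-0.3, -0.2, -0.2]
gripper_width: 0.055
```

```bash
python3 gp.py p2
```

```text
[-35.6  30.6   3.9 132.5  54.5  10.9 -98. ] [0.4944 0.1824 0.1249] [164.8   0.3  77.5] [-0.3 -0.2 -0.2]
[[ 0.216  0.943  0.254]
 [ 0.976 -0.207 -0.062]
 [-0.006  0.262 -0.965]]
handle in tool (cm) [-0.04  0.27  2.23] tilt 15.169483446397162
```

View pics/p2s.png

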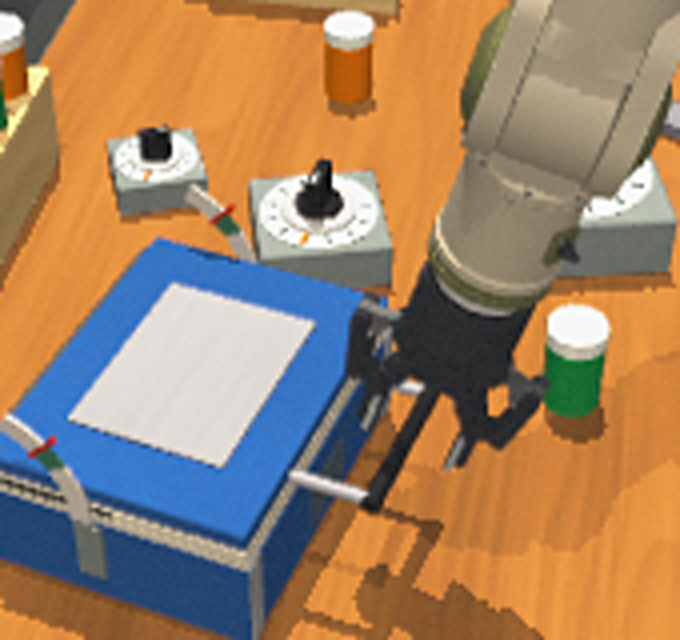

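Emit:
{"name": "send_rows", "arguments": {"plan": [[0,0,0,0,0.25,1.0,0.3],[0,0,0,0,0,0.9,0.3],[0,0,0,0,0,0,-1],[0,0,0,0,0,0,-1],[0,0,0,0,0,0,-1]], "squeeze": 40}}

```text
clock: 9.95
tcp_pos: [0.5026, 0.1822, 0.1089]
ee_rot: [164.6, 0.3, 77.6]
ft_force: [2.6, -4.1, 13.1]
gripper_width: 0.0126
```

Emit:
{"name": "send_rows", "arguments": {"plan": [[0,0,0,0,0,0,-1],[0,0,0,0,0,0,-1]]}}

```text
clock: 10.15
tcp_pos: [0.5025, 0.1821, 0.1089]
ee_rot: [164.6, 0.2, 77.6]
ft_force: [4.9, -1.5, 5.6]
gripper_width: 0.0129
```

```bash
python3 gp.py p3
```

```text
[ -37.6   32.9    7.7  132.4   59.6    7.7 -102.6] [0.5025 0.1821 0.1089] [164.6   0.2  77.6] [ 4.9 -1.5  5.6]
[[ 0.214  0.942  0.258]
 [ 0.977 -0.206 -0.061]
 [-0.004  0.265 -0.964]]
handle in tool (cm) [-0.21 -0.09  0.48] tilt 15.388451733614552
```

View pics/p3s.png

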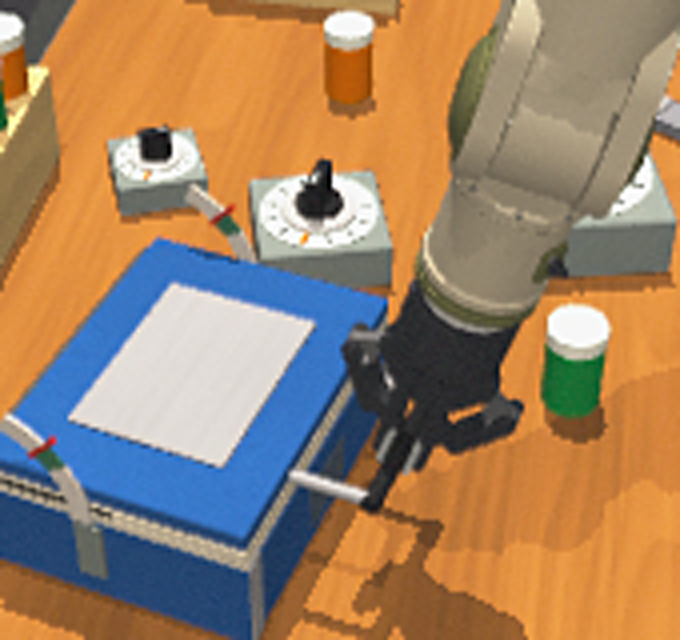

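View pics/p3t.png

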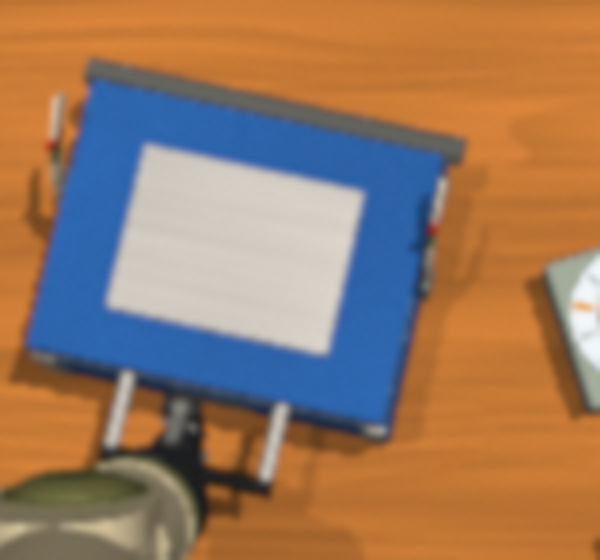

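Emit:
{"name": "send_rows", "arguments": {"plan": [[2,0,0,0,0.31,-0.86,-1],[3,0,0,0,0.48,-1.28,-1],[3,0,0,0,0.48,-1.28,-1],[2,0,0,0,0.31,-0.86,-1],[0,0,0,0,0,0,-1]]}}

```text
clock: 10.75
tcp_pos: [0.5094, 0.1806, 0.1531]
ee_rot: [174.6, 0.1, 77.5]
ft_force: [5.9, 0.9, -3.6]
gripper_width: 0.013
```

```bash
cat > lid.py <<'E'
from h import *
from scipy.spatial.transform import Rotation as R
kx=np.array([.9774,-.2113]); 
s=state(); M=R.from_euler("xyz",s["ee_rot"],degrees=True).as_matrix()
g=s["tcp_pos"]+.003*M[:,2]; g0=np.array([.503,.182,.104]); hu=g0[:2]@kx+.26
u=hu-g[:2]@kx; v=g[2]-.09; 
print("r",np.hypot(u,v).round(4),"lid rad",(np.arctan2(v,u)-np.arctan2(.014,.26)).round(3),"tilt",np.degrees(np.arcsin(M[2,1])).round(2),"rot-based lid",np.radians(15.4-np.degrees(np.arcsin(M[2,1]))).round(3),"F",s["ft_force"].round(1),"T",s["wrist_torque"].round(2),"w",s["gripper_width"].round(4),s["tcp_pos"].round(4),s["joints"].round(1),s["clock"])
E
python3 lid.py
```

```text
Traceback (most recent call last):
  File "lid.py", line 7, in <module>
    print("r",np.hypot(u,v).round(4),"lid rad",(np.arctan2(v,u)-np.arctan2(.014,.26)).round(3),"tilt",np.degrees(np.arcsin(M[2,1])).round(2),"rot-based lid",np.radians(15.4-np.degrees(np.arcsin(M[2,1]))).round(3),"F",s["ft_force"].round(1),"T",s["wrist_torque"].round(2),"w",s["gripper_width"].round(4),s["tcp_pos"].round(4),s["joints"].round(1),s["clock"])
                                                                                                                                                                                                                                                                                   ^^^^^^^^^^^^^^^^^^^^^^^^
AttributeError: 'float' object has no attribute 'round'
```

```bash
sed -i 's/s\["gripper_width"\].round(4)/s["gripper_width"]/' lid.py; python3 lid.py
```

```text
r 0.2602 lid rad 0.179 tilt 5.44 rot-based lid 0.174 F [ 5.9  0.9 -3.6] T [ 0.23 -1.1   0.07] w 0.0130249914472577 [0.5094 0.1806 0.1531] [ -9.7  30.6 -25.1 122.9  34.9  29.5 -74.4] 10.75
```

Emit:
{"name": "send_rows", "arguments": {"plan": [[3,0,0,0,0.48,-1.28,-1],[3,0,0,0,0.48,-1.28,-1],[3,0,0,0,0.48,-1.28,-1],[3,0,0,0,0.48,-1.28,-1],[2,0,0,0,0.31,-0.86,-1]]}}

```text
clock: 11.25
tcp_pos: [0.5306, 0.1759, 0.2111]
ee_rot: [-171.4, 0.3, 77.6]
ft_force: [6.3, -0.5, -7.2]
gripper_width: 0.0124
```

```bash
python3 lid.py
```

```text
r 0.2605 lid rad 0.417 tilt -8.59 rot-based lid 0.419 F [ 6.3 -0.5 -7.2] T [-0.25 -1.64  0.02] w 0.012413158109866488 [0.5306 0.1759 0.2111] [  3.4  33.1 -37.3 109.4  17.8  51.4 -54.8] 11.25
```

Emit:
{"name": "send_rows", "arguments": {"plan": [[3,0,0,0,0.48,-1.28,-1],[3,0,0,0,0.48,-1.28,-1],[3,0,0,0,0.48,-1.28,-1],[3,0,0,0,0.48,-1.28,-1],[2,0,0,0,0.31,-0.86,-1]]}}

```text
clock: 11.75
tcp_pos: [0.5651, 0.1683, 0.2627]
ee_rot: [-157.3, 0.5, 77.7]
ft_force: [1.8, -3.3, -3.7]
gripper_width: 0.0126
```

```bash
python3 lid.py; python3 gp.py p4
```

```text
r 0.2606 lid rad 0.657 tilt -22.69 rot-based lid 0.665 F [ 1.8 -3.3 -3.7] T [-0.43 -0.92  0.15] w 0.012578573540779792 [0.5651 0.1683 0.2627] [  7.5  38.2 -40.   94.8   9.3  72.5 -46.3] 11.75
[  7.5  38.2 -40.   94.8   9.3  72.5 -46.3] [0.5651 0.1683 0.2627] [-157.3    0.5   77.7] [ 1.8 -3.3 -3.7]
[[ 0.213  0.901 -0.379]
 [ 0.977 -0.2    0.074]
 [-0.009 -0.386 -0.923]]
handle in tool (cm) [-0.05  0.25 17.1 ] tilt -22.692274017672094
```

View pics/p4s.png

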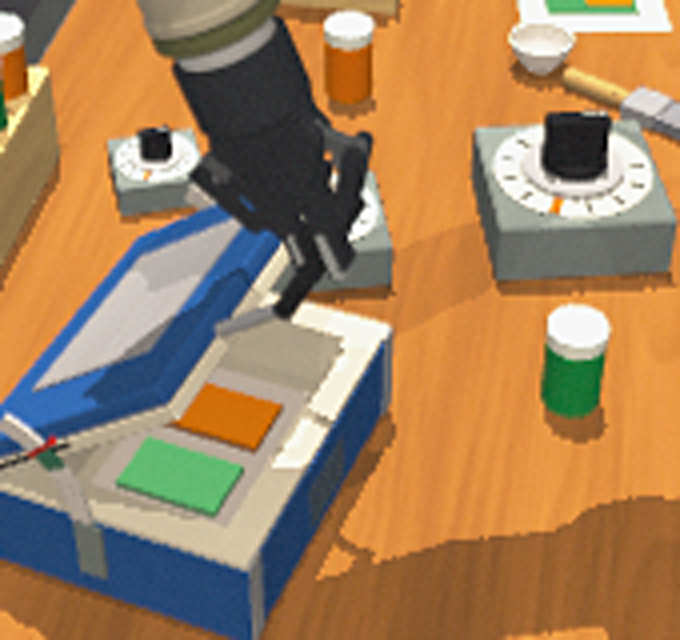

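Emit:
{"name": "send_rows", "arguments": {"plan": [[3,0,0,0,0.48,-1.28,-1],[3,0,0,0,0.48,-1.28,-1],[3,0,0,0,0.48,-1.28,-1],[3,0,0,0,0.48,-1.28,-1],[3,0,0,0,0.48,-1.28,-1]]}}

```text
clock: 12.35
tcp_pos: [0.6146, 0.1573, 0.3074]
ee_rot: [-142.3, 0.6, 77.8]
ft_force: [-1.8, -5.3, -0.2]
gripper_width: 0.0122
```

```bash
python3 lid.py
```

```text
r 0.2608 lid rad 0.915 tilt -37.69 rot-based lid 0.927 F [-1.8 -5.3 -0.2] T [-0.96 -0.33  0.77] w 0.012201201728998615 [0.6146 0.1573 0.3074] [  7.7  45.8 -39.8  77.9   3.5  94.3 -43.1] 12.35
```

Emit:
{"name": "send_rows", "arguments": {"plan": [[1.5,0,0,0,0.24,-0.64,-1],[0,0,0,0,0,0,-1],[0,0,0,0,0,0,-1],[0,0,0,0,0,0,-1]]}}

```text
clock: 12.75
tcp_pos: [0.6196, 0.1562, 0.3107]
ee_rot: [-140.9, 0.7, 77.8]
ft_force: [-3.0, -7.4, 2.4]
gripper_width: 0.0124
```

```bash
python3 lid.py
python3 - <<'E'
from h import *
def crop(n,im,x0,y0,w,h,s): cv2.imwrite(n,cv2.resize(np.ascontiguousarray(im[y0:y0+h,x0:x0+w]),None,fx=s,fy=s,interpolation=cv2.INTER_CUBIC))
crop("pics/p5s.png",capture("side")[:,:,::-1],140,180,100,80,8)
E
```

```text
r 0.2608 lid rad 0.939 tilt -39.13 rot-based lid 0.952 F [-3.  -7.4  2.4] T [-0.92  0.2   0.98] w 0.012395970958486189 [0.6196 0.1562 0.3107] [  7.6  46.6 -39.7  76.3   3.   96.4 -43. ] 12.75
```

View pics/p5s.png

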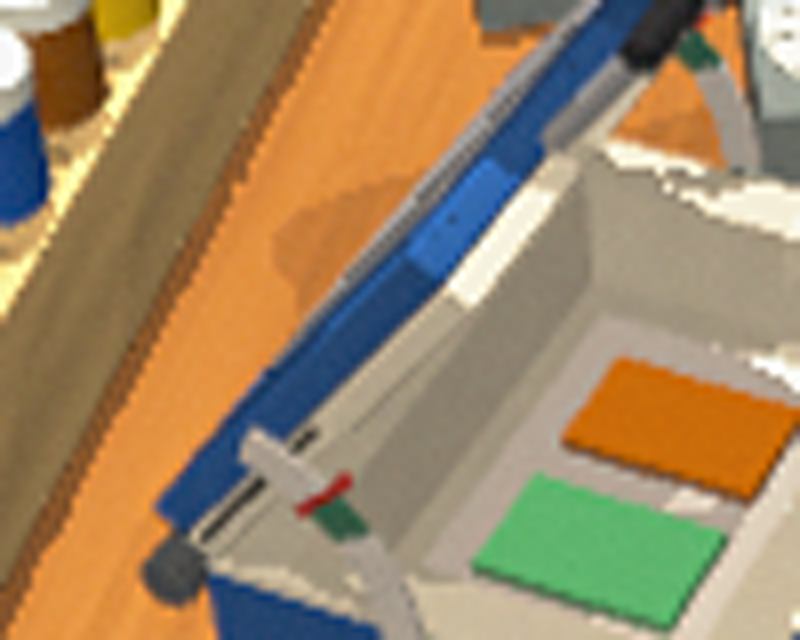

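The black pointer at (235–310, 500–440) is well beyond the red tick at (325,495), and the pose gives 0.94 rad. Next I'll bring it back to about 0.70.

Emit:
{"name": "send_rows", "arguments": {"plan": [[-2,0,0,0,-0.28,0.87,-1],[-3,0,0,0,-0.41,1.305,-1],[-3,0,0,0,-0.41,1.305,-1],[-3,0,0,0,-0.41,1.305,-1],[-2,0,0,0,-0.28,0.87,-1]]}}

```text
clock: 13.3
tcp_pos: [0.5745, 0.1662, 0.2732]
ee_rot: [-154.2, 0.5, 77.8]
ft_force: [4.2, -3.4, -4.6]
gripper_width: 0.0123
```

Emit:
{"name": "send_rows", "arguments": {"plan": [[-1,0,0,0,-0.14,0.43,-1],[0,0,0,0,0,0,-1],[0,0,0,0,0,0,-1],[0,0,0,0,0,0,-1],[0,0,0,0,0,0,-1]]}}

```text
clock: 13.8
tcp_pos: [0.5725, 0.1667, 0.271]
ee_rot: [-154.8, 0.4, 77.7]
ft_force: [0.6, -5.3, -2.3]
gripper_width: 0.0124
```

```bash
python3 lid.py
python3 - <<'E'
from h import *
def crop(n,im,x0,y0,w,h,s): cv2.imwrite(n,cv2.resize(np.ascontiguousarray(im[y0:y0+h,x0:x0+w]),None,fx=s,fy=s,interpolation=cv2.INTER_CUBIC))
i=capture("side")[:,:,::-1]
crop("pics/p6s.png",i,140,180,100,80,8)
cv2.imwrite("pics/p6f.png",cv2.resize(i,(800,600)))
cv2.imwrite("pics/p6t.png",cv2.resize(capture("top")[:,:,::-1],(800,600)))
E
python3 fit.py | head -3
```

```text
r 0.2606 lid rad 0.699 tilt -25.17 rot-based lid 0.708 F [ 0.6 -5.3 -2.3] T [-1.01 -0.74  0.43] w 0.012429504920911983 [0.5725 0.1667 0.271 ] [  7.8  39.3 -40.1  92.1   8.1  76.1 -45.4] 13.8
1.8 43923.59858075793 [0.6267, -0.1469, 2.014, 0.022, 0.0498, 0.0001, 0.0187, 0.0014, 248.7421, 62.339, 30.3055, 365.6492, 21.8069, -3.4882, 1.2806]
1.95 40686.498043800726 [0.6259, -0.1467, 2.0084, 0.0214, 0.0605, 0.0004, 0.0162, 0.0008, 247.1983, 69.202, 34.9655, 582.358, 3.1387, 171.5118, 1.2289]
2.1 41196.795661509736 [0.626, -0.1471, 2.0872, 0.0215, 0.0574, 0.0002, 0.0184, 0.0028, 241.3141, 70.5743, 31.928, 201.3161, 8.8482, 404.0533, 1.1525]
```

View pics/p6s.png

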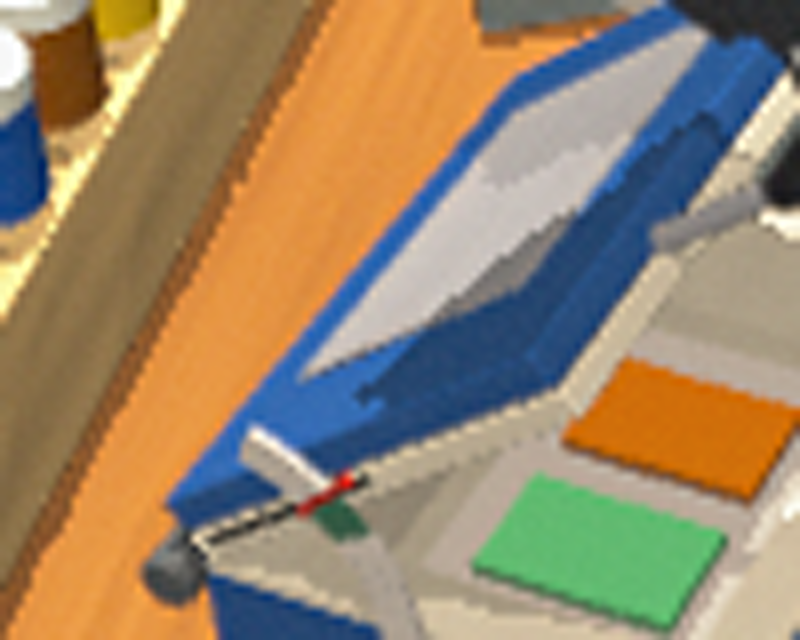

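View pics/p6f.png

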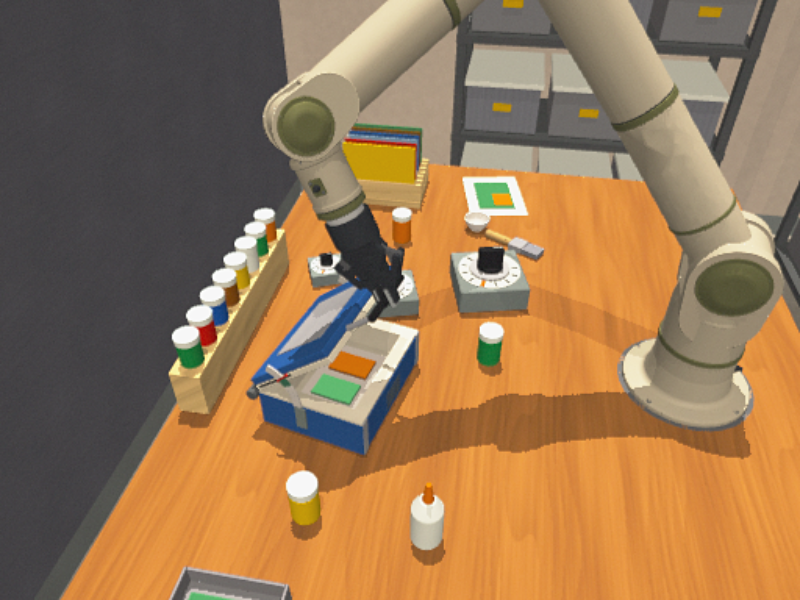

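View pics/p6t.png

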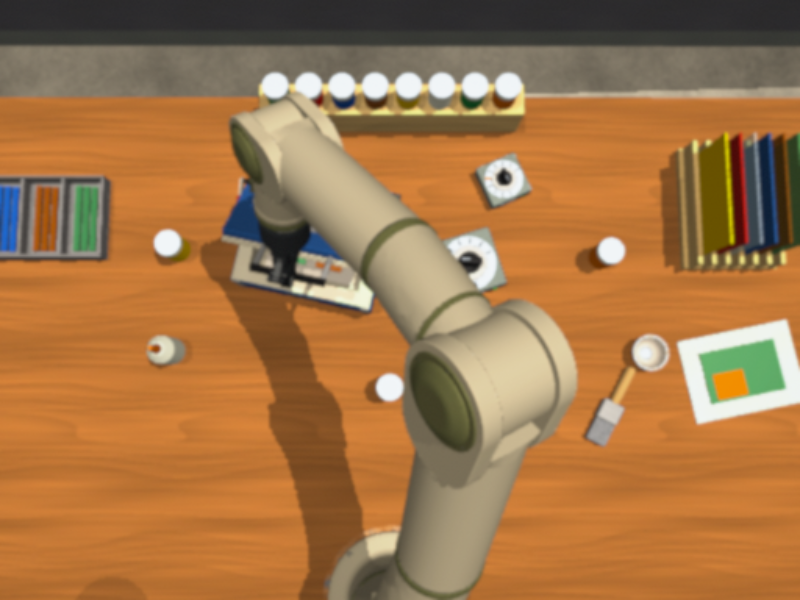

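Run:
```python
from h import *
kx=np.array([.9774,-.2113]);ky=np.array([.2113,.9774])
h0=np.array([.503,.182])+.26*kx+.13*ky
print("hinge px crop",[(proj("side",[*h0,.09])-[140,180]+.5)*8])
def dirn(a):
    P=[]
    for r in (.02,.11):
        p=h0-kx*r*np.cos(a); P.append(proj("side",[*p,.09+r*np.sin(a)]))
    d=P[1]-P[0]; return np.degrees(np.arctan2(-d[1],d[0]))
obs=lambda a,b: np.degrees(np.arctan2(-(b[1]-a[1]),b[0]-a[0]))
print("obs now",obs((205,545),(365,480)),"peak",obs((205,540),(312,435)))
for a in (0,.6,.65,.7,.75,.8,.82,.9,.95,1.0): print(a,dirn(a).round(1))
# red tick as seen: arc at various outboard offsets
for off in (.0,.01,.02):
  for a in (.6,.8,.82):
    print(off,a,[((proj("side",[*(h0+off*ky-kx*r*np.cos(a)),.09+r*np.sin(a)])-[140,180]+.5)*8).round() for r in (.05,.07)])
```

```text
hinge px crop [array([211.8032039 , 565.86468353])]
obs now 22.109448343751673 peak 44.459489812869336
0 -17.9
0.6 14.1
0.65 17.9
0.7 22.0
0.75 26.3
0.8 30.8
0.82 32.7
0.9 40.5
0.95 45.6
1.0 50.7
0.0 0.6 [array([306., 542.]), array([345., 533.])]
0.0 0.8 [array([286., 521.]), array([318., 503.])]
0.0 0.82 [array([284., 519.]), array([315., 500.])]
0.01 0.6 [array([290., 563.]), array([330., 553.])]
0.01 0.8 [array([271., 541.]), array([302., 523.])]
0.01 0.82 [array([269., 539.]), array([299., 520.])]
0.02 0.6 [array([275., 583.]), array([314., 574.])]
0.02 0.8 [array([255., 562.]), array([286., 543.])]
0.02 0.82 [array([253., 560.]), array([283., 541.])]
```

Run:
```python
from h import *
s=state(); print(s["joint_vel"].round(2),s["clock"])
print(finish_job())
```

```text
[ 0.04 -0.06  0.01 -0.03  0.07 -0.01 -0.01] 13.95
the job is handed in; nothing more can be done
None
```

The job is handed in at 13.95 s of the 51 s allowed; `finish_job()` gives no verdict. The dial is at the orange mark and the gripper is holding the lid still inside the green band.

- **Dial:** I picked the middle of the three controllers because it measured about 115 mm across, against the 116 mm given. With the lid shut, I turned its dial down. A model fit to the top picture put it at 2.01 rad. By eye it first looked like about 1.90, but the fit and the gripper's own angle both gave 2.0. A refit after the lift gave 2.01 to 2.09 with a worse match, because the picture around the dial had changed; the best match was 2.01.
- **Past the balance point:** I raised the lid, gripped by its handle bar, to about 0.94 rad, past the red tick and well short of the 1.17 rad limit. The handle position and the slope of the black pointer agreed on this.
- **Final hold:** I brought the lid back to about 0.70 rad. The handle position gives 0.699, the tool's rotation 0.708 and the pointer's slope about 0.70. The fingers are closed on the bar, with near-zero joint speeds and a few newtons at the wrist.
- **One check that disagreed:** in the side picture the pointer appears to cross the red tick rather than the green band. I put this down to the line being drawn off the hinge line, plus the viewing angle, and went by the handle position.
- **Bystanders:** in the last pictures all the jars, the bottle, cup and brush look to be where they started. I checked this by eye only.

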